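# Clip the card holder onto the counter rail

### The job

Clip the white recipe-card holder onto the steel accessory rail, in the free stretch beside the spoon tray: hold it tilted with its clip end up (the end away from you), hook its fixed lip under the rail's near edge, then tilt it down until the sprung foot clip snaps under the far edge and it sits flat. The rail's height on its posts differs each time, so feel for it and never press on the rail with more than 40 N. Leave the other things on the table where they are.

Things in the scene. Friction and masses are not known exactly. Their poses are not given: they have to be found in the camera images.
- rail_base: wooden base board 130 (x) x 260 (y) x 18 mm, fixed to the table, carrying a steel rail along y. Origin: centre of its underside; x points across the rail away from the robot (near long edge at -x), z up. Both edges of the rail are free underneath: it stands on a centre web 22 mm wide (6 mm deep) and two posts 13 mm thick (20 mm at the foot) at y = -90 and +90 mm.
- rail_nominal (a point): point on rail_base, same axes, 52 mm above its origin: centre of the rail's flange if it stood at mid height. Flange: 60 mm wide in x (edges at -30 and +30), 4 mm thick, 240 mm long. The posts are adjustable: the flange's real top face lies anywhere from 12 mm below to 12 mm above this point, differs every time and is NOT measured: feel for it. The rail is rubber-mounted: about 1 mm per 20 N in z.
- near_edge (a point): point on rail_base, same axes, at (-30, 0, 52) mm: the near long edge of the rail's flange in plan, where the lip hooks; its height has the same unknown offset of up to 12 mm.
- tray_end (a point): point on rail_base, same axes, at (0, 56, 52) mm: where the low white spoon tray already clipped on the rail begins. The tray covers y = 56 to 112 mm and stands 19 mm above the flange. Grey end stops 8 mm thick stand 10 mm above the flange at y = -118 and +118. The free stretch is y = -114 to +56 mm; the holder (44 mm long in y) may sit anywhere in it.
- card_holder: the loose white card holder, 0.11 to 0.18 kg: plate 76 (x) x 44 (y) x 12 mm with an upright slotted grip on top, fixed lip at -x, sprung steel clip (small tab jutting out low down) at +x. Origin: centre of the plate's underside, the seat face; z up. It starts standing on its feet, origin 17 mm up, lip end toward the robot. Clipped on, it is level, centred across the rail within 2 mm.
- grip (a point): on the card holder, 38 mm above its origin: the place to grip. The grip is 16 mm thick (holder's x) and 40 mm long (holder's y), from z = 12 to z = 52 mm, with a 4 mm card slot in its upper part; pinch it across its thickness (along the holder's x) from above.
- lip_leg (a point): on the card holder (its axes) at (-30.5, 0, 0) mm: top of the inner face of the lip's leg. The leg (40 mm long in y) runs from x = -38 to -30.5 mm and from the plate down to z = -17 mm, so its outer heel is at (-38, -17); hooked, this inner face stands against the rail's near edge.
- lip_toe (a point): on the card holder (its axes) at (-24.5, 0, -6.8) mm: inner upper edge of the lip's toe, which fills x = -38 to -24.5, z = -17 to -6.8 mm. The slot between plate and toe is thus 6.8 mm high and 6 mm deep; it takes the 4 mm flange at tilts up to about 20 degrees, at 15 degrees with 1.4 mm to spare.
- catch (a point): on the clip, at (26.6, 0, -7) mm of the holder: inner catch point of the leaning steel blade (30 mm long in y), which slopes down and out to its foot at (33, -17) mm. Pressed over the flange's far edge it yields outward and snaps back beneath. It takes about 5 to 20 N down on the clip end. With the lip hooked, the foot is clear above the flange at 15 degrees of tilt.
- clip (a joint): how far the sprung clip is pushed outward (m): 0 at rest, about 0.0035 as it rides over the edge, back to near 0 when it has snapped; the spring starts at 2.4 N and adds 0.8 N per mm.
- mug: white mug, 92 mm wide and 95 mm tall, bystander; origin at the centre of its underside.
- jar_a: square glass spice jar, 46x46x96 mm, behind the rail, bystander; origin at the centre of its underside.
- jar_b: square glass spice jar, 46x46x96 mm, near the robot, bystander; origin at the centre of its underside.
- timer: round white kitchen timer, 58 mm across and 42 mm tall, bystander; origin at the centre of its underside.
- ramekin: small glazed dish, 66 mm across and 34 mm tall, bystander; origin at the centre of its underside.
- shaker: salt shaker, 44 mm across and 90 mm tall, bystander; origin at the centre of its underside.

How it is judged:
By the outcome, as a careful person would: the job done as asked, in the order asked, and still so for the second after the job is handed in, with the robot touching nothing.
It also fails if it takes over 48 s, if anything falls off the work surface, if the arm or the gripper's body presses on something with over 40 N, if the wrist force passes 120 N, or if a joint passes its speed limit or range.

### The arm

A 6-joint arm with a two-finger parallel gripper is mounted at the origin on a cart in front of the work surface, level with it; the furniture and walls round the work are solid. World frame = base frame: x ahead of the robot, y to its left, z up, the work surface at z = 0. Lengths are in mm, angles in rad, forces in N, time in s.
With the tool pointing down it reaches from about 275 to 1000 mm from the base axis. Payload 8.4 kg.
Tool frame: the origin (TCP) lies midway between the tips of the shut fingers; the grasp point (between the pads) lies 19 mm behind it (r.grip_point_offset is the distance from the TCP to the grasp point, in mm); z points along the fingers, x is the direction in which the jaws open and shut, and the axes are right-handed (so a half turn about z gives the same grasp; the last joint's range is limited). The gripper opens to 85 mm and grips with 20 to 120 N. Pads are 22 mm wide; open, the fingers measure 114 mm over their backs; the gripper's body (76 mm by 85 mm) begins 54 mm behind the grasp point. The pads swing forward as they close: fully open they stand 13 mm farther back than shut.
Start: joints at [1.304, 0.353, 1.633, -0, 1.155, -0.002], TCP at [163.571, 603.218, 231.281] pointing down, gripper open.
Joint ranges: [-2.63, 2.63], [-0.92, 2.1], [0.06, 2.66], [-1.3, 4.44], [0, 2.69], [-3.02, 3.02]. Speed limits (rad/s): [2.22, 2.22, 2.79, 3.14, 3.14, 3.14].

### API

Orientations are given as [roll, pitch, yaw] about the fixed x, y, z axes, in that order (R = Rz(yaw) Ry(pitch) Rx(roll)).
In Python, from rig import monitor, vision, sign_off, r gives the robot as it stands.
- The arm moves only by the shell command python3 -m inch 'ROWS' [FORCE]. ROWS is JSON, a list of rows, each an object with "dp": the shift along the tool's x, y, z in mm, a list of three; "angular": the turn, a rotation vector about the tool's x, y, z in rad, a list of three; "fingers": the closure in counts, from 0 (fully open) to 255 (shut). A call has 1 to 12 rows; each row is the pose to reach, as a shift and turn from the pose commanded when the call began, along the tool's axes at that moment; what a row does not reach only later rows make up. A row lasts 1/12 s, in which the tool goes at most 41.7 mm and 7.16 degrees, less where a joint would pass 70% of its speed; a pose out of reach is approached as far as the arm can. A call with a gripper value outside its range is refused whole. The fingers move at their own pace and stop on an object; FORCE is the grip in N (left out, the last holds). Time passes only in rows, so rows that repeat a pose let the fingers close. It gives the time, the measured TCP pose, the force and the opening at its end, in the units of the state.
- monitor.sense(): the state, without advancing time (a new reading comes with each control period).
- vision.grab_frame(name): name is "side" or "top" or "wrist"; returns (picture, depth): 480x640x3 uint8, blue, green, red; 480x640 float32, mm along the optical axis (not along the pixel's ray), 0 where there is no reading.
- vision.camera_params(name): a dict with "fx", "fy", "cx", "cy" (pixels), "R" (3x3) and "t" (3): a world point X has camera coordinates R X + t. Camera axes: x right, y down, z forward; pixel columns grow to the right and rows downward; lengths in mm; the calibration is good to about 2 mm. A picture is of the moment at which its call begins: read the wrist's pose just before it. camera_params takes no time and is no camera call; for the wrist camera it gives the pose at the moment of the call.
- sign_off(): hands the job in, once; it reports no verdict.
The state is a dict: "clock": time; "qpos": joint angles; "qvel": joint speeds; "joint_efforts": joint torques, N m; "eef_pos": TCP position; "tcp_rot": TCP orientation; "contact_force": force on the tool from outside, world axes, zero at the start; "wrist_torque": the same for the moment, N m; "opening": opening from 0.0 (shut) to 1.0 (fully open).
Only numpy, scipy, OpenCV 4.12 (cv2) and the standard library are available. Lean on these libraries where they do the work, as an engineer would, in place of code of your own. Each camera call takes 0.05 s, during which the arm holds its last target.

## Working session

There is one attempt and no reset: what is moved stays moved. The work goes in short steps, Python scripts to look and compute and a shell command to move; the robot and the scene stay as the last step left them, time stands still between calls to the robot, and variables do not carry over. Pictures are saved under pics/ and viewed, and the job is handed in when it is done.

```bash
ls; mkdir -p pics
python3 - <<'E'
from rig import monitor, vision, r
import cv2, json
print(monitor.sense())
for n in ["side","top","wrist"]:
    p=vision.camera_params(n); print(n,{k:(v.tolist() if hasattr(v,'tolist') else v) for k,v in p.items()})
    a,d=vision.grab_frame(n); cv2.imwrite(f"pics/{n}0.png",a)
    import numpy as np; np.save(f"pics/{n}0.npy",d)
E
```

```text
pics
{'clock': 0.0, 'qpos': array([ 1.30360765e+00,  3.53668269e-01,  1.63411301e+00,  2.88097691e-06,
        1.15521688e+00, -2.38464497e-03]), 'qvel': array([-2.87877311e-04, -8.05931812e-05,  1.42706165e-03, -1.48969704e-03,
        1.04406620e-04,  4.58172424e-04]), 'joint_efforts': array([-1.31838322e-03, -6.05245543e+01, -3.42067730e+01,  1.14730792e-04,
        9.04824352e-03, -2.54350192e-05]), 'eef_pos': array([163.44068611, 602.76367904, 230.55816151]), 'tcp_rot': array([-3.14158667e+00,  1.40549443e-03,  1.30599114e+00]), 'contact_force': array([0.2773413 , 0.07365067, 0.64001869]), 'wrist_torque': array([ 0.08480688, -0.00644255,  0.00683631]), 'opening': 0.9970379291537417}
side {'fx': 504.99153156644275, 'fy': 504.99153156644275, 'cx': 328.01251501039303, 'cy': 232.19323156905116, 'R': [[-0.9638551849869765, -0.2655429688671606, 0.02168211380229465], [-0.1750500000417767, 0.5698295700789764, -0.8029020852812521], [0.20084989384885282, -0.7776767919571879, -0.595716482390811]], 't': [486.8134174855759, 166.40375693686389, 934.0080732118024]}
top {'fx': 435.8562907805331, 'fy': 435.8562907805331, 'cx': 315.29507924315425, 'cy': 246.95333842376198, 'R': [[-0.01451188775590245, -0.999809595101155, 0.013045254210818133], [-0.9975254268615354, 0.013578662798519969, -0.06898291586557082], [0.06879264407240368, -0.014014045107279579, -0.9975325451639456]], 't': [-47.12716874106429, 525.714020524296, 1123.4410516557107]}
wrist {'fx': 402.71821600770323, 'fy': 402.71821600770323, 'cx': 324.93031132828065, 'cy': 244.97235018148766, 'R': [[0.2625101737827018, 0.9649276319708492, -0.0017532026996479647], [0.9126046932094181, -0.24768462682463066, 0.3252768045325221], [0.3134343353762009, -0.08698845149716042, -0.9456172199750839]], 't': [-623.6343358117304, -42.68786240804998, 381.3665066472839]}
```

View pics/side0.png

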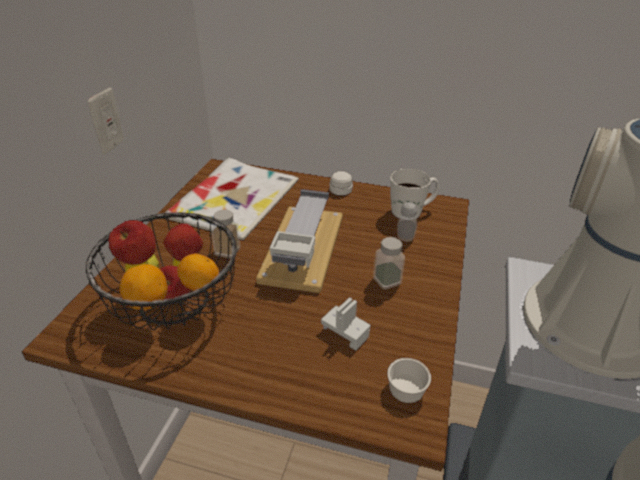

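View pics/top0.png

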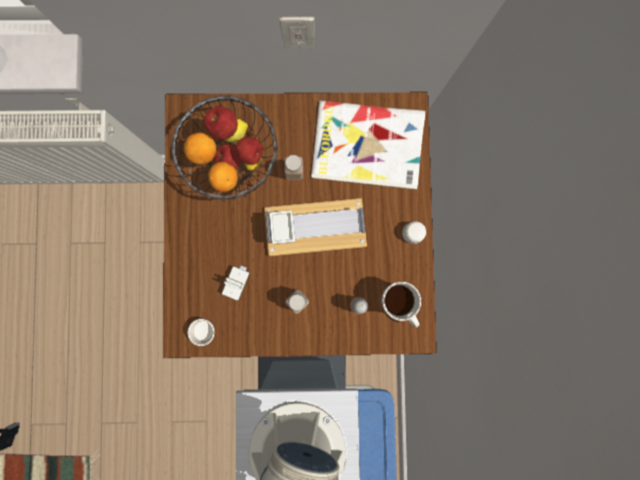

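View pics/wrist0.png

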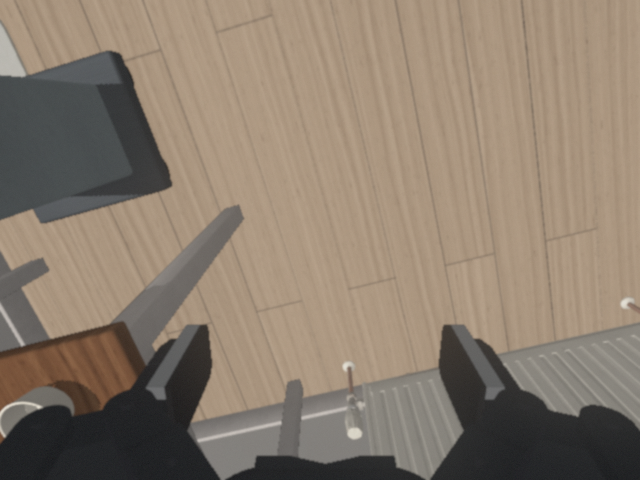

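```bash
cat > h.py <<'E'
import numpy as np, cv2
from rig import vision
def ray(n,u,v,P=None):
    P=P or vision.camera_params(n); R=np.array(P["R"]);t=np.array(P["t"])
    d=R.T@np.array([(u-P["cx"])/P["fx"],(v-P["cy"])/P["fy"],1.]); o=-R.T@t
    return o,d
def onplane(n,u,v,z,P=None):
    o,d=ray(n,u,v,P); return o+d*(z-o[2])/d[2]
def tri(*rs):
    A=np.zeros((3,3));b=np.zeros(3);
    for o,d in rs:
        d=d/np.linalg.norm(d);M=np.eye(3)-np.outer(d,d);A+=M;b+=M@o
    x=np.linalg.solve(A,b)
    return x,[np.linalg.norm(np.cross(x-o,d/np.linalg.norm(d))) for o,d in rs]
def frompix(n,u,v,depth,P=None):
    o,d=ray(n,u,v,P); return o+d*depth
def proj(n,X,P=None):
    P=P or vision.camera_params(n); c=np.array(P["R"])@np.array(X)+np.array(P["t"])
    return [c[0]/c[2]*P["fx"]+P["cx"],c[1]/c[2]*P["fy"]+P["cy"]]
E
python3 - <<'E'
import cv2,numpy as np
a=cv2.imread("pics/top0.png")
cv2.imwrite("pics/top0a.png",cv2.resize(a[190:350,180:380],None,fx=4,fy=3.75*4/3.75,interpolation=cv2.INTER_CUBIC)[:600])
b=cv2.imread("pics/side0.png")
cv2.imwrite("pics/side0a.png",cv2.resize(b[180:360,240:440],None,fx=4,fy=4,interpolation=cv2.INTER_CUBIC)[:,:])
E
python3 - <<'E'
import cv2
b=cv2.imread("pics/side0.png")
cv2.imwrite("pics/side0a.png",cv2.resize(b[180:360,230:430],(666,600),interpolation=cv2.INTER_CUBIC))
E
```

```text
(no output)
```

View pics/top0a.png

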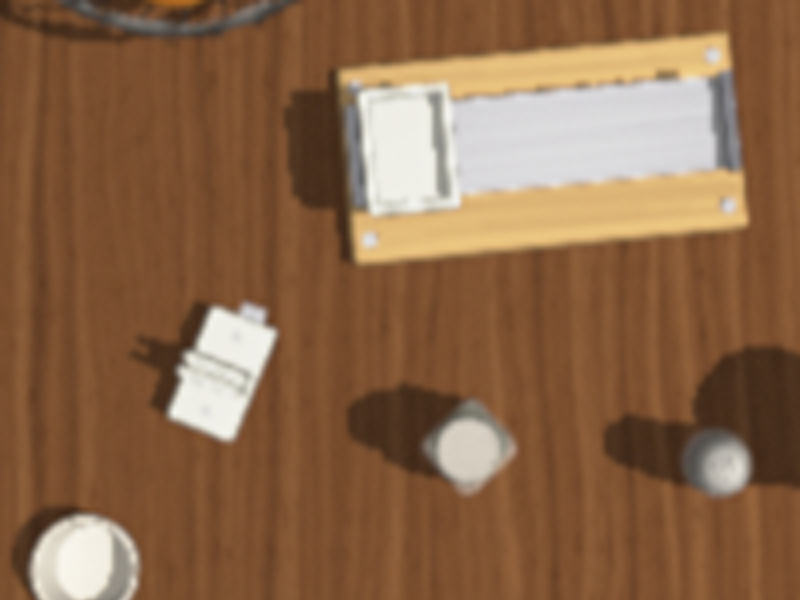

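View pics/side0a.png

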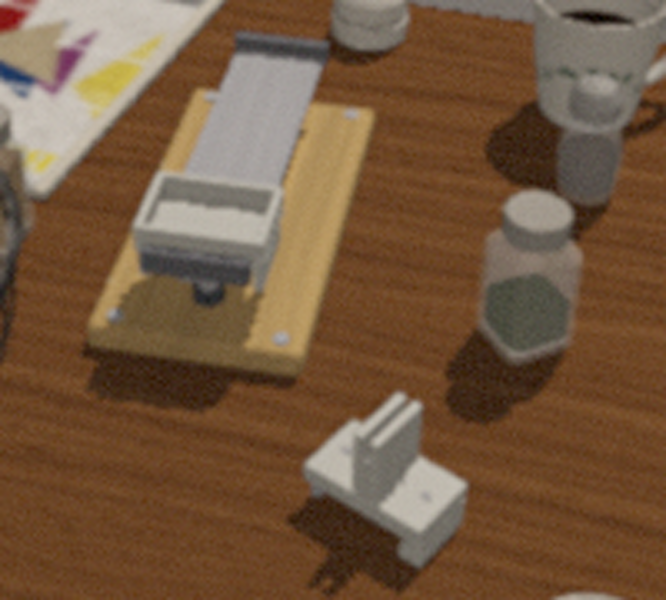

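Run:
```python
from h import *
z4=lambda u,v:(180+u/4-.375,190+v/4-.375)
P=vision.camera_params("top")
c=[onplane("top",*z4(u,v),29,P) for u,v in [(211,305),(277,327),(232,441),(168,418)]]
for x in c: print(x.round(1))
print("centre",np.mean(c,0).round(1))
ax=(c[0]+c[1]-c[2]-c[3])/2; print("yaw hx",np.degrees(np.arctan2(ax[1],ax[0])),np.linalg.norm(ax)); ay=(c[0]+c[3]-c[1]-c[2])/2; print(np.degrees(np.arctan2(ay[1],ay[0])),np.linalg.norm(ay))
b=[onplane("top",*z4(u,v),18,P) for u,v in [(338,70),(728,34),(747,227),(356,264)]]
for x in b: print("base",x.round(1))
print(np.mean(b,0)); ay=(b[0]+b[3]-b[1]-b[2])/2;ax=(b[0]+b[1]-b[2]-b[3])/2
print("yaws",np.degrees(np.arctan2(ay[1],ay[0]))-90,np.linalg.norm(ay),np.degrees(np.arctan2(ax[1],ax[0])),np.linalg.norm(ax))
# side view
s=lambda u,v:(230+u*200/666-.35,180+v*.3-.35)
S=vision.camera_params("side")
for u,v in [(113,330),(200,92)]: pass
print("side base corners", [onplane("side",*s(u,v),18,S).round(0).tolist() for u,v in [(92,333),(200,92),(374,112),(301,362)]])
print("side plate corners",[onplane("side",*s(u,v),29,S).round(0).tolist() for u,v in [(303,468),(352,422),(467,490),(404,540)]])
dt=np.load("pics/top0.npy");ds=np.load("pics/side0.npy")
# depth heights
for u,v in [(236,340),(218,414),(590,130),(500,150),(650,110),(410,150),(550,205)]:
    U,V=z4(u,v); print("top",u,v,frompix("top",U,V,dt[round(V),round(U)],P).round(1))
for u,v in [(245,110),(215,160),(265,100),(425,497),(330,460)]:
    U,V=s(u,v); print("side",u,v,frompix("side",U,V,ds[round(V),round(U)],S).round(1))
# grip top by two views: ends of slot in top
for tp,sp in [((183,356),(360,447)),((250,385),(412,403))]:
    print(tri(ray("top",*z4(*tp),P),ray("side",*s(*sp),S)))
```

```text
[478.2 160.4  29. ]
[463.4 117.9  29. ]
[390.8 147.1  29. ]
[406.1 188.1  29. ]
centre [434.6 153.4  29. ]
yaw hx -21.408570360554993 77.77874296795619
70.16367009198086 44.34686997093589
base [632.   78.7  18. ]
base [ 652.8 -178.9   18. ]
base [ 524.7 -188.6   18. ]
base [504.   67.8  18. ]
[578.37848269 -55.2721674   18.        ]
yaws 4.623276068515253 257.8840508533788 4.601468466369719 128.46877610248984
side base corners [[624.0, 87.0, 18.0], [646.0, -171.0, 18.0], [522.0, -183.0, 18.0], [501.0, 75.0, 18.0]]
side plate corners [[474.0, 164.0, 29.0], [458.0, 124.0, 29.0], [388.0, 155.0, 29.0], [412.0, 197.0, 29.0]]
top 236 340 [455.4 144.1  30.6]
top 218 414 [408.1 156.3  27.1]
top 590 130 [584.6 -84.8  62.1]
top 500 150 [572.6 -27.7  61.8]
top 650 110 [ 596.5 -122.8   64.4]
top 410 150 [572.6  28.8  68. ]
top 550 205 [540.9 -59.5  18.6]
side 245 110 [588.  -94.6  64.3]
side 215 160 [589.3 -37.4  63.9]
side 265 100 [ 578.4 -107.5   65.7]
side 425 497 [407.8 165.7  28.7]
side 330 460 [461.9 154.   28.2]
(array([443.88817414, 171.91112686,  61.12261714]), [np.float64(1.8260462637655632), np.float64(1.8260462637657688)])
(array([425.68755454, 130.68015952,  58.45828284]), [np.float64(1.2723071646117903), np.float64(1.2723071646116797)])
```

```bash
python3 -m inch '[{"dp":[-300,385,30],"angular":[0,0,1.679],"fingers":0},{"dp":[-300,385,30],"angular":[0,0,1.679],"fingers":0},{"dp":[-300,385,30],"angular":[0,0,1.679],"fingers":0},{"dp":[-300,385,30],"angular":[0,0,1.679],"fingers":0},{"dp":[-300,385,30],"angular":[0,0,1.679],"fingers":0},{"dp":[-300,385,30],"angular":[0,0,1.679],"fingers":0},{"dp":[-300,385,30],"angular":[0,0,1.679],"fingers":0},{"dp":[-300,385,30],"angular":[0,0,1.679],"fingers":0},{"dp":[-300,385,30],"angular":[0,0,1.679],"fingers":0},{"dp":[-300,385,30],"angular":[0,0,1.679],"fingers":0},{"dp":[-300,385,30],"angular":[0,0,1.679],"fingers":0},{"dp":[-300,385,30],"angular":[0,0,1.679],"fingers":0}]' 40
```

```text
clock: 1.15
eef_pos: [457.9, 210.2, 201.1]
tcp_rot: [3.141, -0.0, -0.201]
contact_force: [0.7, 0.5, -0.9]
opening: 0.999
```

```bash
python3 -m inch '[{"dp":[0,0,0],"angular":[0,0,0.17],"fingers":60},{"dp":[0,0,0],"angular":[0,0,0.17],"fingers":60},{"dp":[0,0,0],"angular":[0,0,0.17],"fingers":60}]' 40
python3 - <<'E'
from h import *
from rig import monitor
import pickle
P=vision.camera_params("wrist"); s=monitor.sense(); print(s["eef_pos"],s["tcp_rot"],s["opening"])
a,d=vision.grab_frame("wrist"); cv2.imwrite("pics/w1.png",a); np.save("pics/w1.npy",d); pickle.dump(P,open("pics/w1.pk","wb"))
E
```

```text
clock: 1.4
eef_pos: [456.9, 212.1, 201.0]
tcp_rot: [3.141, 0.0, -0.368]
contact_force: [0.3, 0.2, -0.1]
opening: 0.765
[456.85287988 212.10637487 201.0269657 ] [ 3.14119397e+00  4.05564954e-04 -3.67729325e-01] 0.765365033531237
```

View pics/w1.png

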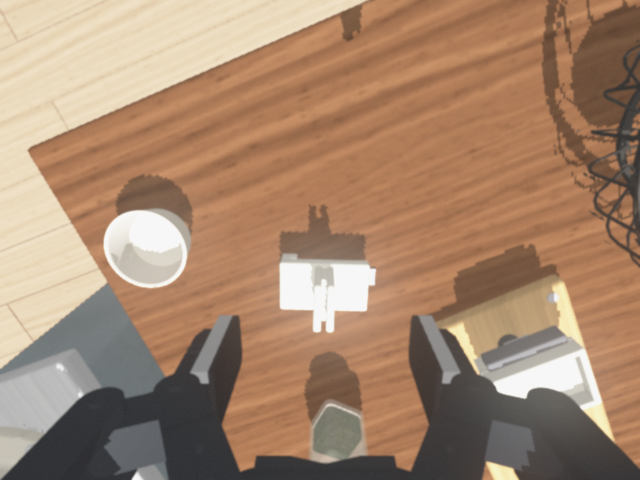

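Run:
```python
import cv2,numpy as np
a=cv2.imread("pics/w1.png")
cv2.imwrite("pics/w1z.png",cv2.resize(a[245:345,260:390],None,fx=6,fy=6,interpolation=cv2.INTER_CUBIC))
d=np.load("pics/w1.npy")
```

```text
(no output)
```

View pics/w1z.png

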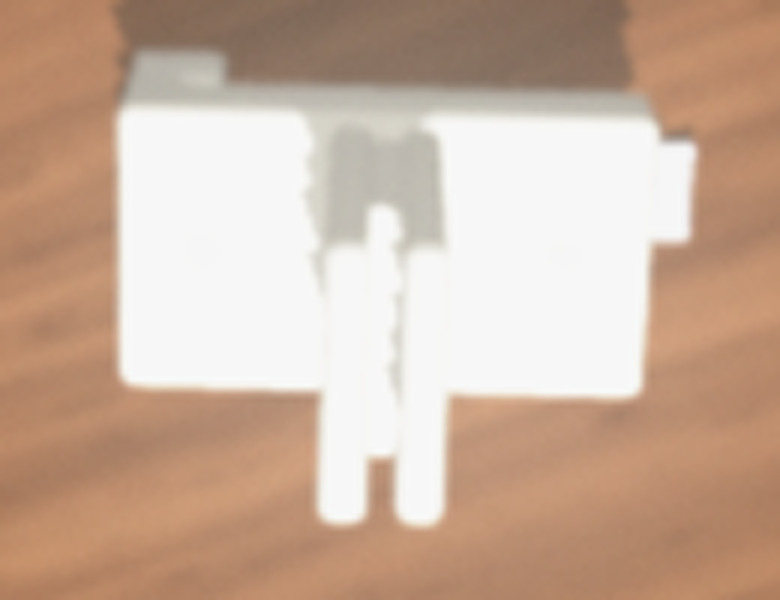

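Run:
```python
from h import *
import pickle
P=pickle.load(open("pics/w1.pk","rb")); d=np.load("pics/w1.npy")
z=lambda u,v:(260+u/6-.42,245+v/6-.42)
def rect(L,h):
    c=[onplane("w",*z(*p),h,P) for p in L]
    m=np.mean(c,0); ax=(c[1]+c[2]-c[0]-c[3])/2; ay=(c[0]+c[1]-c[2]-c[3])/2
    print(h,m.round(1),"yaw",np.degrees(np.arctan2(ax[1],ax[0])).round(2),np.degrees(np.arctan2(ay[1],ay[0])).round(2)-90,np.linalg.norm(ax).round(1),np.linalg.norm(ay).round(1))
rect([(119,108),(657,121),(642,398),(121,385)],29)
rect([(325,245),(446,245),(443,525),(318,525)],69)
for p in [(200,300),(550,300),(345,400),(420,400),(345,480)]:
    U,V=z(*p); print(p,frompix("w",U,V,d[round(V),round(U)],P).round(1))
```

```text
29 [433.7 153.2  29. ] yaw -22.66 -22.400000000000006 75.7 43.4
69 [433.7 153.5  69. ] yaw -21.12 -22.099999999999994 15.7 39.9
(200, 300) [406.3 156.3  28.8]
(550, 300) [453.3 138.   28.6]
(345, 400) [428.4 153.3  68.4]
(420, 400) [437.4 150.   68.6]
(345, 480) [424.2 142.5  68.4]
```

```bash
python3 -m inch '[{"dp":[-0.5,35,30],"angular":[0,0,0.021],"fingers":60},{"dp":[-0.5,63,60],"angular":[0,0,0.021],"fingers":60},{"dp":[-0.5,63,95],"angular":[0,0,0.021],"fingers":60},{"dp":[-0.5,63,130],"angular":[0,0,0.021],"fingers":60},{"dp":[-0.5,63,155],"angular":[0,0,0.021],"fingers":60},{"dp":[-0.5,63,163],"angular":[0,0,0.021],"fingers":60},{"dp":[-0.5,63,163],"angular":[0,0,0.021],"fingers":60}]' 40
```

```text
clock: 2.03
eef_pos: [432.3, 154.1, 36.7]
tcp_rot: [3.139, 0.003, -0.383]
contact_force: [0.2, -0.1, 0.5]
opening: 0.766
```

```bash
python3 -m inch '[{"dp":[1,0,0],"angular":[0,0,0.006],"fingers":60},{"dp":[1,0,0],"angular":[0,0,0.006],"fingers":255},{"dp":[1,0,0],"angular":[0,0,0.006],"fingers":255},{"dp":[1,0,0],"angular":[0,0,0.006],"fingers":255},{"dp":[1,0,0],"angular":[0,0,0.006],"fingers":255},{"dp":[1,0,0],"angular":[0,0,0.006],"fingers":255},{"dp":[1,0,0],"angular":[0,0,0.006],"fingers":255},{"dp":[1,0,0],"angular":[0,0,0.006],"fingers":255}]' 80
```

```text
clock: 2.7
eef_pos: [435.2, 154.1, 39.4]
tcp_rot: [-3.141, -0.001, -0.391]
contact_force: [-2.5, 0.5, 11.7]
opening: 0.173
```

```bash
python3 -m inch '[{"dp":[0,0,-15],"angular":[0,0,0],"fingers":255},{"dp":[0,0,-50],"angular":[0,0,0],"fingers":255},{"dp":[10,5,-85],"angular":[0,0,-0.1],"fingers":255},{"dp":[40,15,-120],"angular":[0,0,-0.2],"fingers":255},{"dp":[70,30,-150],"angular":[0,0,-0.3],"fingers":255},{"dp":[100,42,-182],"angular":[0,0,-0.4],"fingers":255},{"dp":[124,51,-182],"angular":[0,0,-0.471],"fingers":255},{"dp":[124,51,-182],"angular":[0,0,-0.471],"fingers":255},{"dp":[124,51,-182],"angular":[0,0,-0.471],"fingers":255}]' 80
python3 - <<'E'
from h import *
from rig import monitor
import pickle
P=vision.camera_params("wrist"); s=monitor.sense(); print(s["eef_pos"],s["tcp_rot"],s["opening"],s["contact_force"])
a,d=vision.grab_frame("wrist"); cv2.imwrite("pics/w2.png",a); np.save("pics/w2.npy",d); pickle.dump(P,open("pics/w2.pk","wb"))
E
```

```text
clock: 3.45
eef_pos: [530.9, 58.3, 221.1]
tcp_rot: [-3.142, -0.002, 0.077]
contact_force: [-0.4, 0.8, -2.8]
opening: 0.176
[530.91263912  58.33387065 221.11891016] [-3.14156018e+00 -1.81054299e-03  7.72910300e-02] 0.17623293866522483 [-0.39391163  0.79087729 -2.81099012]
```

View pics/w2.png

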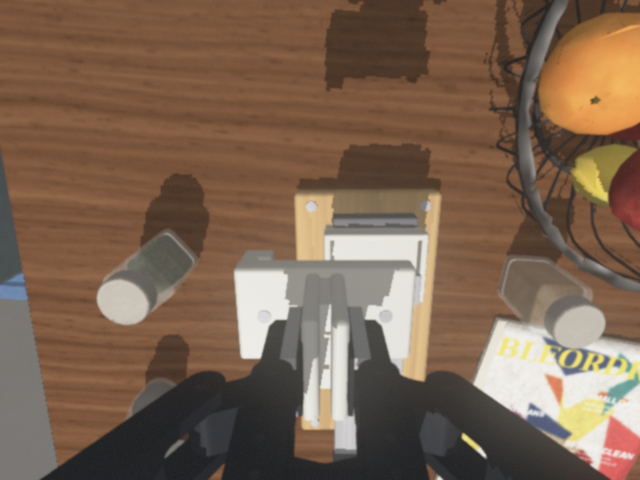

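Run:
```python
import cv2,numpy as np
a=cv2.imread("pics/w2.png")
cv2.imwrite("pics/w2z.png",cv2.resize(a[180:300,280:450],None,fx=4.7,fy=4.7,interpolation=cv2.INTER_CUBIC))
hsv=cv2.cvtColor(a,cv2.COLOR_BGR2HSV)
for r0 in [200,220,240,300,340,360,380,400,415]:
    print(r0,[(c,hsv[r0,c].tolist()) for c in (290,300,310,425,432,440)])
```

```text
200 [(290, [12, 121, 129]), (300, [19, 96, 224]), (310, [17, 78, 210]), (425, [14, 38, 126]), (432, [17, 101, 208]), (440, [17, 100, 173])]
220 [(290, [13, 116, 141]), (300, [19, 94, 225]), (310, [18, 97, 216]), (425, [17, 95, 182]), (432, [17, 98, 209]), (440, [14, 113, 135])]
240 [(290, [12, 114, 134]), (300, [19, 92, 227]), (310, [18, 95, 217]), (425, [23, 10, 230]), (432, [18, 95, 220]), (440, [12, 113, 131])]
300 [(290, [21, 16, 157]), (300, [20, 15, 150]), (310, [23, 16, 130]), (425, [19, 92, 221]), (432, [15, 96, 154]), (440, [12, 105, 129])]
340 [(290, [30, 2, 109]), (300, [24, 15, 83]), (310, [26, 14, 147]), (425, [17, 95, 217]), (432, [12, 110, 137]), (440, [13, 110, 137])]
360 [(290, [30, 4, 122]), (300, [15, 15, 70]), (310, [26, 12, 146]), (425, [17, 95, 188]), (432, [12, 106, 115]), (440, [12, 105, 117])]
380 [(290, [15, 17, 61]), (300, [6, 20, 65]), (310, [26, 8, 225]), (425, [17, 75, 95]), (432, [10, 25, 62]), (440, [19, 33, 62])]
400 [(290, [15, 18, 56]), (300, [23, 17, 60]), (310, [26, 8, 231]), (425, [17, 34, 53]), (432, [18, 23, 56]), (440, [12, 23, 56])]
415 [(290, [0, 10, 50]), (300, [10, 36, 86]), (310, [23, 9, 233]), (425, [140, 12, 64]), (432, [105, 7, 74]), (440, [120, 3, 73])]
```

View pics/w2z.png

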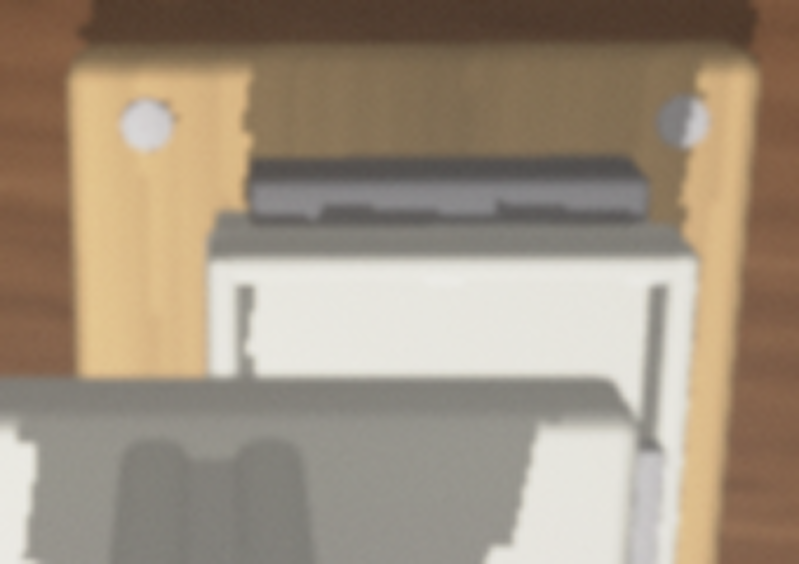

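Run:
```python
from h import *
import pickle
P=pickle.load(open("pics/w2.pk","rb")); d=np.load("pics/w2.npy")
z=lambda u,v:(280+u/4.7-.4,180+v/4.7-.4)
g=lambda u,v,h:onplane("w",*z(u,v),h,P)
L1,L2=g(72,90,18),g(81,370,18); R1,R2=g(758,90,18),g(713,545,18)
L3=None
print(L1,L2,R1,R2)
print("yaw L",np.degrees(np.arctan2(*(L1-L2)[[1,0]]))-90,"R",np.degrees(np.arctan2(*(R1-R2)[[1,0]]))-90)
A=g(75,70,18);B=g(757,70,18);print("corner18",A,B,"dist",np.linalg.norm(A-B),np.degrees(np.arctan2(*(B-A)[[1,0]])))
A=g(85,45,0);B=g(748,45,0);print("corner0",A,B,"dist",np.linalg.norm(A-B))
# screws
S1=g(146,125,19);S2=g(684,122,19);print("screws",S1,S2,(S1+S2)/2,np.degrees(np.arctan2(*(S2-S1)[[1,0]])))
th=np.radians(4.6);ex=np.array([np.cos(th),np.sin(th),0]);ey=np.array([-np.sin(th),np.cos(th),0])
c=np.array([578.4,-55.3,0])
for p in (L1,L2,R1,R2,S1,S2): print((p-c)@ex,(p-c)@ey)
```

```text
[505.06895294  63.25350941  18.        ] [509.73083371   7.76282049  18.        ] [632.29981664  72.94715915  18.        ] [639.12206301 -20.3694559   18.        ]
yaw L 4.802253019233589 R 4.181374748064059
corner18 [505.42616587  67.06108202  18.        ] [631.4739713   76.66732813  18.        ] dist 126.41332689995224 4.35815174364944
corner0 [506.09844935  68.25687472   0.        ] [634.45144956  78.04225382   0.        ] dist 128.72546875417038
screws [519.23282771  57.89316218  19.        ] [619.24949842  66.08401992  19.        ] [569.24116307  61.98859105  19.        ] 4.681785650528547
-63.58697491224426 124.05270524071891
-63.39040418736288 68.366880753861
64.01148299057708 123.51135214325396
63.32786192859668 29.948184439480347
-49.898617784699546 117.57369681779838
50.45278504615324 117.71694140589894
```

Run:
```python
from h import *
import pickle
from scipy.spatial.transform import Rotation as Ro
P=pickle.load(open("pics/w2.pk","rb")); d=np.load("pics/w2.npy"); a=cv2.imread("pics/w2.png")
T=np.array([530.9,58.3,221.1]); R=Ro.from_euler("xyz",[-3.1416,-.0018,.0773]).as_matrix()
for u,v in [(250,330),(250,285),(262,340),(400,345),(385,330),(405,290),(312,395),(343,395),(312,370)]:
    print((u,v),(R.T@(frompix("w",u,v,d[v,u],P)-T)).round(1))
cv2.imwrite("pics/w2h.png",cv2.resize(a[245:435,225:425],None,fx=3.1,fy=3.1,interpolation=cv2.INTER_CUBIC))
```

```text
(250, 330) [-31.8   7.7   9.1]
(250, 285) [-30.8 -12.9  10.5]
(262, 340) [-27.4  14.3  11.7]
(400, 345) [33.5 16.1 10.5]
(385, 330) [26.5  8.5 10.4]
(405, 290) [ 33.9 -10.6  10.4]
(312, 395) [ -3.9   8.2 -31.6]
(343, 395) [  6.6  10.  -29.4]
(312, 370) [ -3.9   0.5 -28.5]
```

View pics/w2h.png

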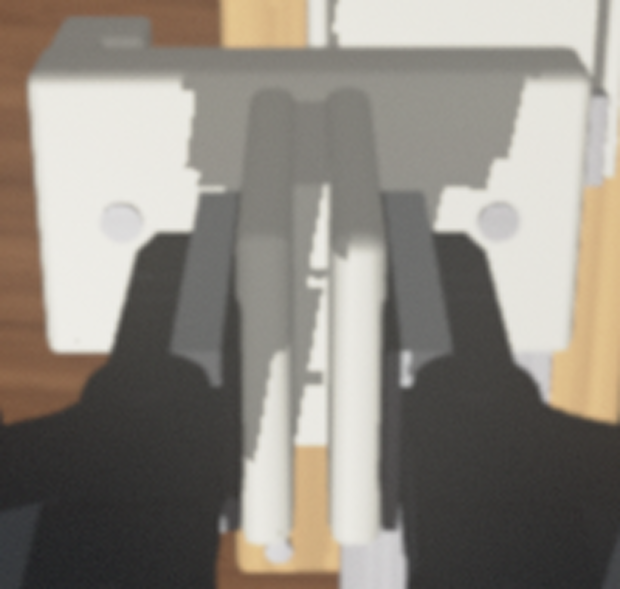

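Run:
```python
from h import *
import pickle
from scipy.spatial.transform import Rotation as Ro
P=pickle.load(open("pics/w2.pk","rb"))
T=np.array([530.9,58.3,221.1]); R=Ro.from_euler("xyz",[-3.1416,-.0018,.0773]).as_matrix()
c=[R.T@(onplane("w",225+u/3.1-.35,245+v/3.1-.35,210.7,P)-T) for u,v in [(30,78),(588,78),(568,352),(48,352)]]
print(np.round(c,1),np.mean(c,0))
```

```text
[[-36.8 -19.8  10.3]
 [ 37.2 -19.7  10.5]
 [ 37.4  22.9  10.5]
 [-37.3  22.7  10.3]] [ 0.13092712  1.55059478 10.40026391]
```

```bash
python3 -m inch '[{"dp":[10,35,0],"angular":[0,0.1,-0.003],"fingers":255},{"dp":[25,72,0],"angular":[0,0.2,-0.003],"fingers":255},{"dp":[40,110,10],"angular":[0,0.279,-0.003],"fingers":255},{"dp":[46,140,25],"angular":[0,0.279,-0.003],"fingers":255},{"dp":[46,146,55],"angular":[0,0.279,-0.003],"fingers":255},{"dp":[46,146,75],"angular":[0,0.279,-0.003],"fingers":255},{"dp":[46,146,80],"angular":[0,0.279,-0.003],"fingers":255},{"dp":[46,146,80],"angular":[0,0.279,-0.003],"fingers":255},{"dp":[46,146,80],"angular":[0,0.279,-0.003],"fingers":255}]' 80
python3 - <<'E'
from h import *
from rig import monitor
s=monitor.sense(); print(s["eef_pos"],s["tcp_rot"],s["contact_force"],s["wrist_torque"])
c=np.array([578.4,-55.3,0]);th=.0803
q=s["eef_pos"]-c; print("rail",q[0]*np.cos(th)+q[1]*np.sin(th),-q[0]*np.sin(th)+q[1]*np.cos(th),q[2])
a,d=vision.grab_frame("side"); cv2.imwrite("pics/s2.png",a); cv2.imwrite("pics/s2z.png",cv2.resize(a[130:290,210:400],None,fx=3.7,fy=3.7,interpolation=cv2.INTER_CUBIC))
E
```

```text
clock: 4.25
eef_pos: [587.1, -81.4, 140.4]
tcp_rot: [-3.141, -0.278, 0.084]
contact_force: [0.5, -0.1, -1.3]
opening: 0.177
[587.09724518 -81.40557545 140.39591941] [-3.14149526 -0.27818126  0.08371721] [ 0.49242694 -0.12887935 -1.26527876] [-0.04672994  0.16122933 -0.00597135]
rail 6.5751943321846475 -26.71909359541794 140.39591941110038
```

View pics/s2z.png

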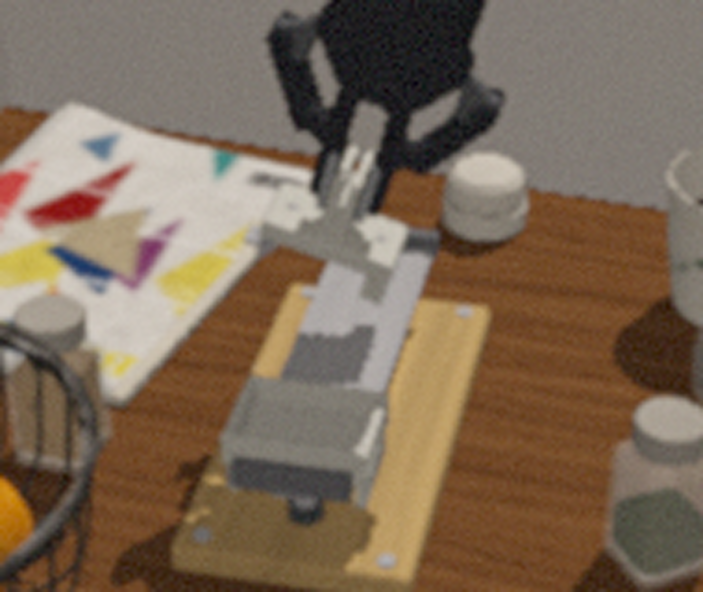

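```bash
python3 -m inch '[{"dp":[-2.7,0,9.6],"angular":[0,0,0],"fingers":255},{"dp":[-5.5,0,19.2],"angular":[0,0,0],"fingers":255},{"dp":[-6.6,0,23.1],"angular":[0,0,0],"fingers":255},{"dp":[-6.6,0,23.1],"angular":[0,0,0],"fingers":255},{"dp":[-6.6,0,23.1],"angular":[0,0,0],"fingers":255}]'
python3 -m inch '[{"dp":[-0.3,0,1],"angular":[0,0,0],"fingers":255},{"dp":[-0.3,0,1],"angular":[0,0,0],"fingers":255},{"dp":[-0.3,0,1],"angular":[0,0,0],"fingers":255}]'
```

```text
clock: 4.72
eef_pos: [587.1, -82.3, 115.8]
tcp_rot: [3.141, -0.278, 0.083]
contact_force: [-0.4, 0.0, -1.6]
opening: 0.174
clock: 4.97
eef_pos: [587.6, -82.5, 115.5]
tcp_rot: [3.141, -0.279, 0.083]
contact_force: [-0.1, -0.0, -2.2]
opening: 0.171
```

```bash
python3 -m inch '[{"dp":[-0.3,0,1],"angular":[0,0,0],"fingers":255},{"dp":[-0.3,0,1],"angular":[0,0,0],"fingers":255},{"dp":[-0.3,0,1],"angular":[0,0,0],"fingers":255}]'
python3 -m inch '[{"dp":[-0.3,0,1],"angular":[0,0,0],"fingers":255},{"dp":[-0.3,0,1],"angular":[0,0,0],"fingers":255},{"dp":[-0.3,0,1],"angular":[0,0,0],"fingers":255}]'
```

```text
clock: 5.22
eef_pos: [587.4, -82.4, 114.2]
tcp_rot: [3.141, -0.279, 0.083]
contact_force: [-0.1, -0.1, -1.0]
opening: 0.176
clock: 5.47
eef_pos: [587.3, -82.4, 113.0]
tcp_rot: [3.141, -0.279, 0.083]
contact_force: [0.3, 0.4, -1.0]
opening: 0.179
```

```bash
python3 -m inch '[{"dp":[-0.3,0,1],"angular":[0,0,0],"fingers":255},{"dp":[-0.3,0,1],"angular":[0,0,0],"fingers":255},{"dp":[-0.3,0,1],"angular":[0,0,0],"fingers":255}]'
```

```text
clock: 5.72
eef_pos: [587.3, -82.4, 112.0]
tcp_rot: [3.141, -0.279, 0.083]
contact_force: [-0.7, -0.0, -1.6]
opening: 0.171
```

```bash
python3 -m inch '[{"dp":[-0.3,0,1],"angular":[0,0,0],"fingers":255},{"dp":[-0.3,0,1],"angular":[0,0,0],"fingers":255},{"dp":[-0.3,0,1],"angular":[0,0,0],"fingers":255}]'
```

```text
clock: 5.97
eef_pos: [587.5, -82.4, 111.4]
tcp_rot: [3.141, -0.279, 0.083]
contact_force: [-1.8, 0.8, 3.6]
opening: 0.171
```

```bash
python3 -m inch '[{"dp":[-0.3,0,1],"angular":[0,0,0],"fingers":255},{"dp":[-0.3,0,1],"angular":[0,0,0],"fingers":255},{"dp":[-0.3,0,1],"angular":[0,0,0],"fingers":255}]'
```

```text
clock: 6.22
eef_pos: [587.7, -82.5, 110.8]
tcp_rot: [3.141, -0.28, 0.083]
contact_force: [-4.8, 0.2, 10.8]
opening: 0.171
```

```bash
python3 -m inch '[{"dp":[2.5,0,-8.6],"angular":[0,0,0],"fingers":255},{"dp":[-12,0,-12.7],"angular":[0,0,0],"fingers":255},{"dp":[-26.3,0,-16.9],"angular":[0,0,0],"fingers":255},{"dp":[-26.3,0,-16.9],"angular":[0,0,0],"fingers":255},{"dp":[-26.3,0,-16.9],"angular":[0,0,0],"fingers":255}]'
```

```text
clock: 6.63
eef_pos: [557.2, -85.0, 119.2]
tcp_rot: [3.141, -0.279, 0.083]
contact_force: [0.4, 0.3, -1.6]
opening: 0.172
```

```bash
python3 -m inch '[{"dp":[-2.2,0,7.7],"angular":[0,0,0],"fingers":255},{"dp":[-4.4,0,15.4],"angular":[0,0,0],"fingers":255},{"dp":[-5.5,0,19.2],"angular":[0,0,0],"fingers":255},{"dp":[-6.8,0,23.7],"angular":[0,0,0],"fingers":255},{"dp":[-6.8,0,23.7],"angular":[0,0,0],"fingers":255},{"dp":[-6.8,0,23.7],"angular":[0,0,0],"fingers":255}]'
python3 - <<'E'
from h import *
a,d=vision.grab_frame("side"); cv2.imwrite("pics/s3.png",a); cv2.imwrite("pics/s3z.png",cv2.resize(a[150:270,250:370],None,fx=5,fy=5,interpolation=cv2.INTER_CUBIC))
E
```

```text
clock: 7.13
eef_pos: [557.3, -84.8, 93.7]
tcp_rot: [3.141, -0.278, 0.083]
contact_force: [-1.1, 0.2, -1.5]
opening: 0.172
```

View pics/s3z.png

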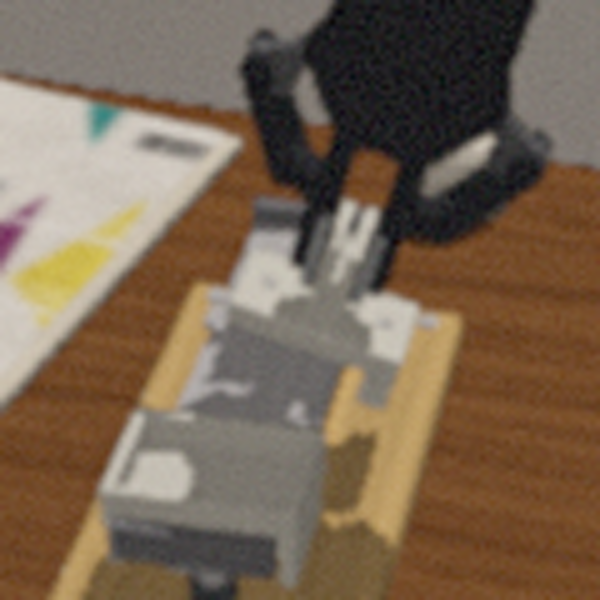

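```bash
python3 -m inch '[{"dp":[4.8,0,1.4],"angular":[0,0,0],"fingers":255},{"dp":[9.6,0,2.8],"angular":[0,0,0],"fingers":255},{"dp":[9.6,0,2.8],"angular":[0,0,0],"fingers":255},{"dp":[9.6,0,2.8],"angular":[0,0,0],"fingers":255}]'
```

```text
clock: 7.52
eef_pos: [568.2, -84.1, 94.5]
tcp_rot: [3.141, -0.28, 0.083]
contact_force: [0.5, -0.4, -3.1]
opening: 0.174
```

```bash
python3 -m inch '[{"dp":[1,0,0.3],"angular":[0,0,0],"fingers":255},{"dp":[1.9,0,0.6],"angular":[0,0,0],"fingers":255},{"dp":[1.9,0,0.6],"angular":[0,0,0],"fingers":255}]'
```

```text
clock: 7.77
eef_pos: [569.7, -84.0, 94.4]
tcp_rot: [3.141, -0.279, 0.083]
contact_force: [-0.0, 1.0, -2.2]
opening: 0.173
```

```bash
python3 -m inch '[{"dp":[0.6,0,0.8],"angular":[0,0,0],"fingers":255},{"dp":[1.3,0,1.0],"angular":[0,0,0],"fingers":255},{"dp":[1.3,0,1.0],"angular":[0,0,0],"fingers":255}]'
```

```text
clock: 8.02
eef_pos: [571.1, -83.8, 93.7]
tcp_rot: [3.141, -0.279, 0.083]
contact_force: [0.1, -0.1, -2.1]
opening: 0.176
```

```bash
python3 -m inch '[{"dp":[0.6,0,0.2],"angular":[0,0,0],"fingers":255},{"dp":[1,0,0.3],"angular":[0,0,0],"fingers":255},{"dp":[1,0,0.3],"angular":[0,0,0],"fingers":255}]'
```

```text
clock: 8.27
eef_pos: [572.1, -83.7, 93.6]
tcp_rot: [3.141, -0.279, 0.083]
contact_force: [0.2, -1.3, -2.1]
opening: 0.173
```

```bash
python3 -m inch '[{"dp":[0.5,0,0.1],"angular":[0,0,0],"fingers":255},{"dp":[1,0,0.3],"angular":[0,0,0],"fingers":255},{"dp":[1,0,0.3],"angular":[0,0,0],"fingers":255}]'
```

```text
clock: 8.52
eef_pos: [573.0, -83.6, 93.6]
tcp_rot: [3.141, -0.279, 0.083]
contact_force: [-0.2, -0.4, -1.3]
opening: 0.173
```

```bash
python3 -m inch '[{"dp":[0.5,0,0.1],"angular":[0,0,0],"fingers":255},{"dp":[1,0,0.3],"angular":[0,0,0],"fingers":255},{"dp":[1,0,0.3],"angular":[0,0,0],"fingers":255}]'
```

```text
clock: 8.77
eef_pos: [573.3, -83.4, 93.2]
tcp_rot: [3.142, -0.277, 0.083]
contact_force: [-3.7, -1.1, -0.6]
opening: 0.175
```

```bash
python3 -m inch '[{"dp":[0.75,0,1.0],"angular":[0,-0.035,0],"fingers":255},{"dp":[1.5,0,2.15],"angular":[0,-0.07,0],"fingers":255},{"dp":[1.5,0,2.15],"angular":[0,-0.07,0],"fingers":255},{"dp":[1.5,0,2.15],"angular":[0,-0.07,0],"fingers":255}]' 100
```

```text
clock: 9.1
eef_pos: [575.6, -83.3, 91.5]
tcp_rot: [3.141, -0.208, 0.084]
contact_force: [-4.7, -0.6, 0.4]
opening: 0.169
```

```bash
python3 -m inch '[{"dp":[0.6,0,1.0],"angular":[0,-0.035,0],"fingers":255},{"dp":[1.2,0,2.1],"angular":[0,-0.07,0],"fingers":255},{"dp":[1.2,0,2.1],"angular":[0,-0.07,0],"fingers":255},{"dp":[1.2,0,2.1],"angular":[0,-0.07,0],"fingers":255}]'
```

```text
clock: 9.43
eef_pos: [577.7, -83.2, 90.1]
tcp_rot: [3.141, -0.14, 0.083]
contact_force: [-3.8, -1.0, 1.9]
opening: 0.167
```

```bash
python3 -m inch '[{"dp":[0.6,0,1.0],"angular":[0,-0.035,0],"fingers":255},{"dp":[1.2,0,2.1],"angular":[0,-0.07,0],"fingers":255},{"dp":[1.2,0,2.1],"angular":[0,-0.07,0],"fingers":255},{"dp":[1.2,0,2.1],"angular":[0,-0.07,0],"fingers":255}]'
```

```text
clock: 9.77
eef_pos: [579.7, -83.1, 88.2]
tcp_rot: [3.141, -0.071, 0.083]
contact_force: [0.1, 0.5, -1.6]
opening: 0.169
```

```bash
python3 -m inch '[{"dp":[0.7,0,1.0],"angular":[0,-0.035,0],"fingers":255},{"dp":[1.3,0,2.1],"angular":[0,-0.071,0],"fingers":255},{"dp":[1.3,0,2.1],"angular":[0,-0.071,0],"fingers":255},{"dp":[1.3,0,2.1],"angular":[0,-0.071,0],"fingers":255}]'
```

```text
clock: 10.1
eef_pos: [581.2, -83.0, 86.2]
tcp_rot: [3.141, -0.001, 0.083]
contact_force: [-0.1, 0.2, -1.4]
opening: 0.171
```

```bash
python3 -m inch '[{"dp":[0,0,1.0],"angular":[0,-0.01,0],"fingers":255},{"dp":[0,0,1.0],"angular":[0,-0.01,0],"fingers":255},{"dp":[0,0,1.0],"angular":[0,-0.01,0],"fingers":255}]'
python3 - <<'E'
from h import *
a,d=vision.grab_frame("side"); cv2.imwrite("pics/s4.png",a); cv2.imwrite("pics/s4z.png",cv2.resize(a[150:270,250:370],None,fx=5,fy=5,interpolation=cv2.INTER_CUBIC))
E
```

```text
clock: 10.35
eef_pos: [581.2, -83.0, 86.0]
tcp_rot: [3.141, 0.01, 0.083]
contact_force: [-0.6, 0.4, 4.2]
opening: 0.171
```

View pics/s4z.png

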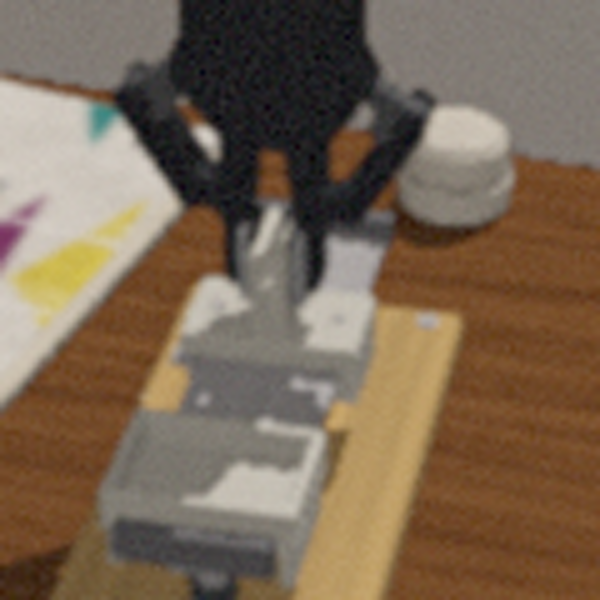

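```bash
python3 -m inch '[{"dp":[0,0,1.2],"angular":[0,-0.01,0],"fingers":255},{"dp":[0,0,1.2],"angular":[0,-0.01,0],"fingers":255},{"dp":[0,0,1.2],"angular":[0,-0.01,0],"fingers":255}]'
python3 - <<'E'
from rig import monitor
s=monitor.sense();print(s["wrist_torque"],s["contact_force"])
E
python3 -m inch '[{"dp":[0,0,-3],"angular":[0,0.04,0],"fingers":255},{"dp":[0,0,-4],"angular":[0,0.06,0],"fingers":255},{"dp":[0,0,-4],"angular":[0,0.06,0],"fingers":255}]'
python3 - <<'E'
from rig import monitor
s=monitor.sense();print(s["wrist_torque"],s["contact_force"])
E
```

```text
clock: 10.65
eef_pos: [581.4, -83.0, 85.7]
tcp_rot: [3.141, 0.019, 0.083]
contact_force: [-3.5, 0.5, 14.2]
opening: 0.173
[0.28924902 0.29242457 0.00658144] [-3.4751176   0.48814075 14.23171763]
clock: 10.9
eef_pos: [579.7, -83.0, 87.4]
tcp_rot: [3.141, -0.039, 0.083]
contact_force: [2.2, 1.0, -10.0]
opening: 0.171
[-0.03362398 -0.03654375  0.0637694 ] [  2.2055687    1.01178764 -10.04786233]
```

```bash
python3 -m inch '[{"dp":[0,0,1.5],"angular":[0,-0.03,0],"fingers":255},{"dp":[0,0,3.0],"angular":[0,-0.05,0],"fingers":255},{"dp":[0,0,3.0],"angular":[0,-0.05,0],"fingers":255},{"dp":[0,0,3.0],"angular":[0,-0.05,0],"fingers":255}]'
python3 -m inch '[{"dp":[0,0,1.0],"angular":[0,0,0],"fingers":255},{"dp":[0,0,1.0],"angular":[0,0,0],"fingers":255},{"dp":[0,0,1.0],"angular":[0,0,0],"fingers":255}]'
```

```text
clock: 11.23
eef_pos: [580.6, -83.1, 85.8]
tcp_rot: [3.141, 0.014, 0.083]
contact_force: [-5.8, -0.4, 10.9]
opening: 0.167
clock: 11.48
eef_pos: [580.6, -83.1, 85.5]
tcp_rot: [3.141, 0.013, 0.083]
contact_force: [-7.8, 0.0, 16.3]
opening: 0.167
```

```bash
python3 -m inch '[{"dp":[0,0,-1.8],"angular":[0,0.012,0],"fingers":255},{"dp":[0,0,-1.8],"angular":[0,0.012,0],"fingers":255}]'
python3 -m inch '[{"dp":[0,0,0],"angular":[0,0,0],"fingers":110},{"dp":[0,0,0],"angular":[0,0,0],"fingers":110},{"dp":[0,0,0],"angular":[0,0,0],"fingers":110},{"dp":[0,0,0],"angular":[0,0,0],"fingers":110},{"dp":[0,0,-15],"angular":[0,0,0],"fingers":110},{"dp":[0,0,-50],"angular":[0,0,0],"fingers":110},{"dp":[0,-25,-85],"angular":[0,0,0],"fingers":110},{"dp":[0,-65,-115],"angular":[0,0,0],"fingers":110},{"dp":[0,-65,-115],"angular":[0,0,0],"fingers":110},{"dp":[0,-65,-115],"angular":[0,0,0],"fingers":110}]'
python3 - <<'E'
from h import *
import pickle
from rig import monitor
P=vision.camera_params("wrist");a,d=vision.grab_frame("wrist"); cv2.imwrite("pics/w5.png",a); np.save("pics/w5.npy",d); pickle.dump(P,open("pics/w5.pk","wb"))
print(monitor.sense()["contact_force"])
a,d=vision.grab_frame("side"); cv2.imwrite("pics/s5z.png",cv2.resize(a[150:270,250:370],None,fx=5,fy=5,interpolation=cv2.INTER_CUBIC))
E
```

```text
clock: 11.65
eef_pos: [581.1, -83.0, 86.3]
tcp_rot: [3.141, -0.001, 0.083]
contact_force: [0.4, -0.4, -1.6]
opening: 0.169
clock: 12.48
eef_pos: [576.7, -16.4, 203.0]
tcp_rot: [3.141, -0.004, 0.085]
contact_force: [0.8, -0.1, 0.1]
opening: 0.569
[ 0.02556982 -0.01656419 -0.26559132]
```

View pics/s5z.png

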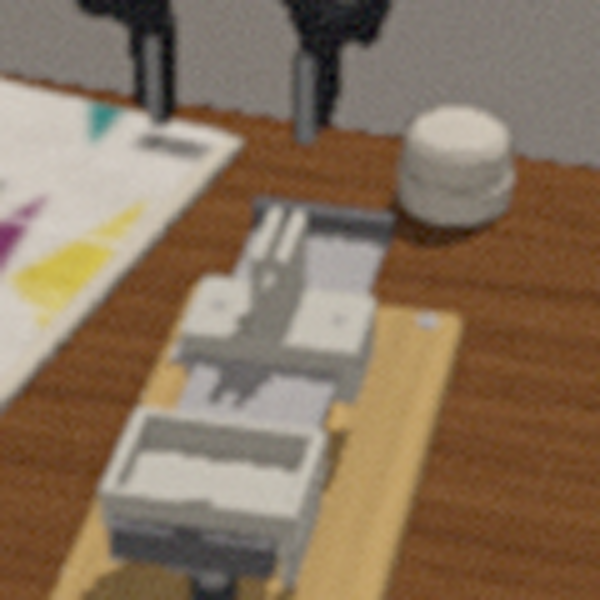

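View pics/w5.png

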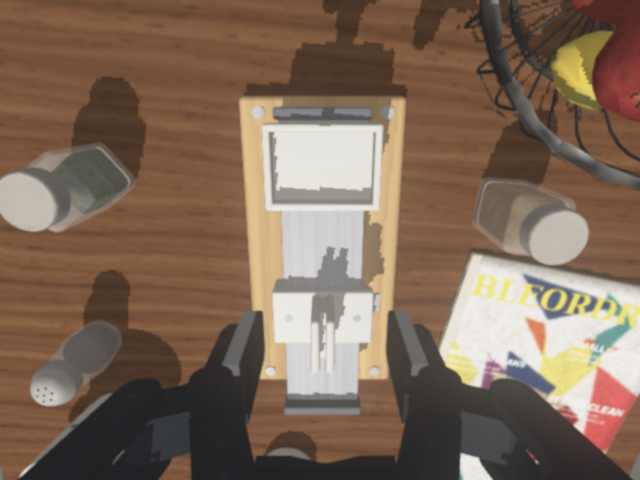

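Run:
```python
from h import *
import pickle
P=pickle.load(open("pics/w5.pk","rb")); d=np.load("pics/w5.npy")
th=.0803;c=np.array([578.4,-55.3,0]);Rr=np.array([[np.cos(th),np.sin(th),0],[-np.sin(th),np.cos(th),0],[0,0,1]])
def med(u0,u1,v0,v1):
    p=[Rr@(frompix("w",u,v,d[v,u],P)-c) for u in range(u0,u1) for v in range(v0,v1) if d[v,u]>0]; return np.median(p,0).round(2)
print("plate L",med(278,296,296,338),"plate R",med(350,366,296,338))
print("rail near",med(290,300,220,265),"far",med(345,358,220,240))
for u,v,h in [(274,305,75.4),(372,305,75.4),(274,335,75.4),(371,335,75.4)]: print((Rr@(onplane("w",u,v,h,P)-c)).round(1))
a=cv2.imread("pics/w5.png"); cv2.imwrite("pics/w5z.png",cv2.resize(a[270:380,255:395],None,fx=5,fy=5,interpolation=cv2.INTER_CUBIC))
```

```text
plate L [-26.42 -28.13  75.47] plate R [ 27.24 -27.82  75.52]
rail near [-20.07  27.14  63.43] far [21.46 36.89 63.42]
[-35.5 -18.7  75.4]
[ 37.8 -18.5  75.4]
[-36.5 -44.4  75.4]
[ 38.2 -44.3  75.4]
```

View pics/w5z.png

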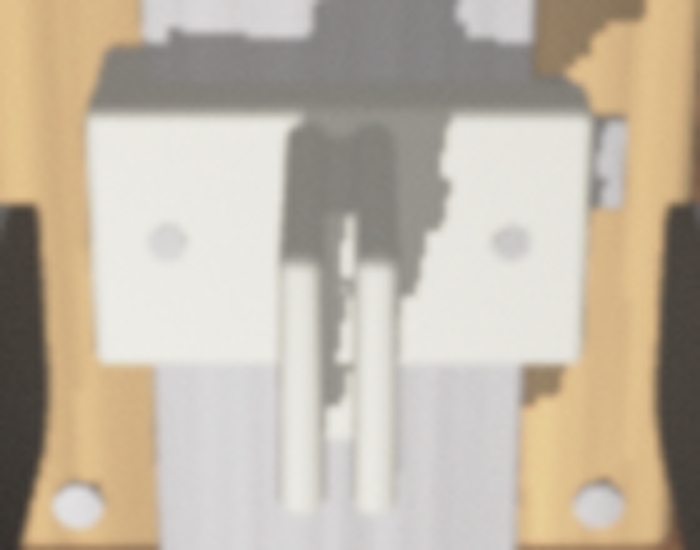

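Run:
```python
from rig import sign_off, monitor
print(monitor.sense()["clock"]); print(sign_off())
```

```text
12.5833
the job is handed in; nothing more can be done
None
```

The card holder is clipped on the rail in the free stretch, centred about 28 mm to the right of the rail's middle as you face it, well clear of the tray. I handed the job in at 12.6 s.

**How it went:**
- I gripped the holder from above and tilted it 16° with the clip end up.
- I felt for the rail by touching the holder's heel to the flange; the top is at 63.4 mm.
- I then hooked the lip under the near edge until the leg touched it, and tilted the holder flat.
- I pressed it home lightly. The highest contact force I read was about 16 N, though readings come only at the end of each move.

**Last checks:**
- **Seating:** from the wrist camera's depth, the plate top is at 75.5 mm at both ends and the rail top at 63.4 mm. The difference matches the 12 mm plate, so the holder is seated and level.
- **Centring:** the holder is within about 1 mm of the rail's centre across.
- **Hold:** a gentle tug before letting go met about 10 N of resistance. Some of that is the lip, so the snap itself I infer from the seat height, not from seeing the clip.
- **Release:** the gripper is well clear and the force reading is about zero. I saw nothing else on the table disturbed, but did not measure it.

**Disagreement:** the side camera put things about 7 mm further in y than the top and wrist cameras. I went with the other two, which agreed with each other.

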